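Clamp an offcut in the cam clamp, cranked to the dwell

ROBOT

A 6-joint arm with a two-finger parallel gripper is mounted at the origin on a cart in front of the work surface, level with it; the furniture and walls round the work are solid. World frame = base frame: x ahead of the robot, y to its left, z up, the work surface at z = 0. Lengths are in mm, angles in rad, forces in N, time in s.
With the tool pointing down it reaches from about 275 to 1000 mm from the base axis. Payload 8.4 kg.
Tool frame: the origin (TCP) lies midway between the tips of the shut fingers; the grasp point (between the pads) lies 19 mm behind it; z points along the fingers, y is the direction in which the jaws open and shut (so a half turn about z gives the same grasp; the last joint's range is limited). The gripper opens to 85 mm and grips with 20 to 120 N. Pads are 22 mm wide; open, the fingers measure 114 mm over their backs; the gripper's body (76 mm by 85 mm) begins 54 mm behind the grasp point. The pads swing forward as they close: fully open they stand 13 mm farther back than shut.
Start: joints at [-1.229, 0.353, 1.633, -0, 1.155, -0.002], TCP at [210.666, -588.428, 231.281] pointing down, gripper open.
Joint ranges: [-2.63, 2.63], [-0.92, 2.1], [0.06, 2.66], [-1.3, 4.44], [0, 2.69], [-3.02, 3.02]. Speed limits (rad/s): [2.22, 2.22, 2.79, 3.14, 3.14, 3.14].

INTERFACE

Orientations are given as [roll, pitch, yaw] about the fixed x, y, z axes, in that order (R = Rz(yaw) Ry(pitch) Rx(roll)).
In Python, from rig import r gives the robot as it stands.
- The arm moves only by the tool play_rows, never from a script. Its argument "moves" is a list of rows, each a list of 3 entries, a list of its own where there are three numbers: the turn, a rotation vector about the tool's x, y, z in degrees, then the shift along the tool's x, y, z in mm, then the opening, from 0 (shut) to 1 (fully open). A call has 1 to 20 rows; each row is the pose to reach, as a shift and turn from the pose measured when the call began, along the tool's axes at that moment; what a row does not reach only later rows make up. A row lasts 1/10 s, in which the tool goes at most 50 mm and 8.59 degrees, less where a joint would pass 70% of its speed; a pose out of reach is approached as far as the arm can. A call with a gripper value outside its range is refused whole. The fingers move at their own pace and stop on an object; "newtons" is the grip in N (left out, the last holds). Time passes only in rows, so rows that repeat a pose let the fingers close. It gives the time, the measured TCP pose, the force and the opening at its end, in the units of the state.
- r.sense(): the state, without advancing time (a new reading comes with each control period).
- r.grab_frame(name): name is "side" or "top"; returns a dict with "color" (384x512x3 uint8, red, green, blue), "K" (3x3 intrinsics, pixels), "rvec" (rotation vector, rad) and "tvec" (3), from world to camera coordinates, as OpenCV has them. Camera axes: x right, y down, z forward; pixel columns grow to the right and rows downward; lengths in mm; the calibration is good to about 2 mm. A picture is of the moment at which its call begins. There is no depth.
- r.sign_off(): hands the job in, once; it reports no verdict.
Trained networks look in a picture, given as the dict that the camera call returned (one of the last four; its "shot" number tells which), for a name from the list of things; names that differ only in an ending like _2 or _b are one class to them, and where a whole thing is asked for, a point or a joint stands for the part that bears it (a point fixed in the world has none). Each returns a list of dicts, best first, with "conf" (0 to 1); they miss things now and then, are a little off and sometimes report something else, mostly with a low value. They report only what shows in the picture. A call takes as long as a camera call. They do not tell look-alikes from the thing itself.
- r.silhouettes(picture, name): "mask" (384x512 bool, what is visible of it) and "location" ([column, row] in pixels, amid what is visible of it).
The state is a dict: "clock": time; "qpos": joint angles; "qvel": joint speeds; "joint_efforts": joint torques, N m; "eef_pos": TCP position; "tcp_rot": TCP orientation; "contact_force": force on the tool from outside, world axes, zero at the start; "wrist_torque": the same for the moment, N m; "opening": opening from 0.0 (shut) to 1.0 (fully open).
Only numpy, scipy, OpenCV 4.12 (cv2) and the standard library are available. Lean on these libraries where they do the work, as an engineer would, in place of code of your own. Each camera call takes 0.05 s, during which the arm holds its last target.

TASK

Lay the short offcut of timber lengthwise on the bed of the cam clamp, between its jaw and its fence, and let it go; then turn the crank anticlockwise (seen from above) until the follower has climbed the cam and rests in the cam's flat dwell, so that the offcut stays firmly clamped after you let go of the crank. Feel for the dwell and do not force the crank on up the steep overtravel lobe behind it, and leave the other things on the bench where they are.

Things in the scene. Friction and masses are not known exactly. Their poses are not given: they have to be found in the camera images.
- offcut: the short offcut of pale timber to be clamped, 45 x 110 x 35 mm (x, y, z), about 0.1 kg, lying flat; origin at the centre of its underside, y along its length
- cam_clamp: bench-fixed grey cam clamp, base plate 110 x 280 x 12 mm (x, y, z), origin at the centre of its underside. From +y to -y: cam housing (aluminium top plate 100 x 88 mm, 46 mm high, over the hidden cam, shaft at y = 95 mm), follower guide (46 mm wide, 43 mm high, y = 25 to 47 mm), jaw, bed, fence (fixed steel block 56 mm wide, face at y = -117 mm, top 46 mm above the bench)
- bed (a point): point on the bed (12 mm above the bench), at x = 0, y = -62 mm of the clamp, over which the offcut's middle comes when it lies against the fence; axes as the clamp's. Open jaw to fence is 117 mm: lay the offcut with its length along y, its middle 0.5 to 6.5 mm to +y of this point; no side guides
- fence: fixed dark steel end block of the clamp, 56 x 16 x 34 mm (x, y, z), standing on the bed; origin at the middle of the lower edge of its face, which looks to the clamp's +y. Opposite it is the jaw, a moving plate 50 x 10 x 34 mm. The jaw pushes the offcut to the fence and then stands still; the follower goes on squeezing it through a spring, unseen, as the cam rises
- shaft_axis (a point): point on the camshaft's upright axis, 60 mm above the bench; axes as the clamp's. The cam is set on its shaft at an unmeasured angle, new each time. As the crank angle grows the follower meets in turn: the base circle (jaw open, crank turns freely), a ramp that moves the jaw and then squeezes the offcut, the flat dwell, 0.5 rad long, and at once a steep overtravel lobe that bruises the offcut
- crank (a joint): crank angle, rad, 0 to 0.6 at the start, grows anticlockwise seen from above, stops at -0.1 and 5.0; at 0 the arm points from the shaft to the clamp's -x. The middle of the dwell lies somewhere from 2.05 to 3.85. The arm is 55 mm from shaft axis to knob axis, its top 63 mm above the bench
- knob_grip (a point): middle of the crank's upright black knob, 24 mm thick, 63 to 111 mm above the bench, point at 91 mm; it spins freely on its pin, so the hand need not turn. Drag at the knob: bearing up to 1 N; late on the ramp 3 to 6 N, and the crank runs back if let go; in the dwell about 1 N or less, and it stays; on the lobe past 8 N. Squeeze: dwell about 18 N, lobe soon over 26 N (bruised)
- offcut_3: bystander: stubby dark block 50 x 60 x 40 mm, origin at the centre of its underside; leave alone
- sanding_block: bystander: sanding block 62 x 113 x 31 mm, origin at the centre of its underside; leave alone
- try_square: bystander: try square 100 x 170 x 15 mm, origin at the centre of its underside; leave alone
Mind the look-alikes: they are no part of the job. What is shaped like the offcut but green is not meant.

How it is judged (in metres and radians):
On the way, in this order (a step that is already met when the one before it is completed fails the run):
1. the offcut lies on the bed between the open jaw and the fence, let go (horizontal distance between offcut and bed below 0.013 m and z of offcut in the frame of bed below 0.004 m and angle between the y axis of offcut and the y axis of cam_clamp, either way round below 0.15 rad and contact force between fence and offcut below 3 N and contact force between the fingers and offcut below 0.1 N), for 0.2 s.
2. the offcut is squeezed against the fence as in the dwell (contact force between fence and offcut above 15 N), for 0.3 s.
At the end, for the whole second after the job is handed in: The offcut lies flat on the bed within 12 mm of the bed point and 0.08 rad of lengthwise, it is squeezed against the fence with 15 to 24 N (the dwell gives about 18 N), and the crank stands still by itself (under 0.03 rad/s) (contact force between fence and offcut between 15 and 24 N and velocity of joint crank between -0.03 and 0.03 rad/s and horizontal distance between offcut and bed below 0.012 m and z of offcut in the frame of bed below 0.004 m and angle between the y axis of offcut and the y axis of cam_clamp, either way round below 0.08 rad); the robot touches nothing.
It fails at once if the offcut is bruised: squeezed against the fence with more than 26 N (crank forced onto the overtravel lobe) (contact force between fence and offcut above 26 N).
It fails at once if a bystander is moved by more than 25 mm (distance of any of offcut_3, sanding_block, try_square from where it was at the start of the episode above 0.025 m).
It also fails if it takes over 61 s, if anything falls off the work surface, if the arm or the gripper's body presses on something with over 40 N, if the wrist force passes 120 N, or if a joint passes its speed limit or range.

## Working session

There is one attempt and no reset: what is moved stays moved. The work goes in short steps, Python scripts to look and compute and a tool call to move; the robot and the scene stay as the last step left them, time stands still between calls to the robot, and variables do not carry over. Pictures are saved under pics/ and viewed, and the job is handed in when it is done.

Besides the shell and the picture viewer there is one more tool, called as name(argument=value, ...), one argument or row to a line, values as JSON. play_rows: Moves the arm, as the interface text tells. Its arguments: {"type":"object","properties":{"moves":{"type":"array"},"newtons":{"type":"number"}},"required":["moves"]}

```bash
ls; mkdir -p pics
python3 - <<'E'
from rig import r
import cv2
s=r.sense(); print(s)
for n in ("side","top"):
    p=r.grab_frame(n); cv2.imwrite(f"pics/{n}0.png",cv2.cvtColor(p["color"],cv2.COLOR_RGB2BGR))
    print(n,p["K"],p["rvec"],p["tvec"],p["shot"])
    for k in ["offcut","cam_clamp","fence","crank","knob_grip","offcut_3","sanding_block","try_square"]:
        for d in r.silhouettes(p,k)[:3]: print(k,round(d["conf"],2),d["location"],d["mask"].sum())
E
```

```text
pics
{'clock': 0.0, 'qpos': array([-1.22939943e+00,  3.53680706e-01,  1.63414019e+00, -2.83596249e-05,
        1.15517455e+00, -2.38348782e-03]), 'qvel': array([-8.08245739e-04, -5.91076080e-04, -7.10502087e-04,  9.52329854e-04,
        1.19062377e-03,  6.56545985e-05]), 'joint_efforts': array([ 3.44934873e-03, -6.05248332e+01, -3.42062116e+01,  1.67422936e-04,
        9.54056246e-03,  5.47123375e-05]), 'eef_pos': array([ 210.49835247, -587.98317049,  230.53874565]), 'tcp_rot': array([-3.14018980e+00,  2.25855359e-05,  3.43791873e-01]), 'contact_force': array([-0.26410192, -0.05339519,  0.64767919]), 'wrist_torque': array([-0.09953297, -0.00817168,  0.02824771]), 'opening': 0.9970227699978421}
side [[483.88834306   0.         254.22997471]
 [  0.         483.88834306 183.89579229]
 [  0.           0.           1.        ]] [ 2.11430354 -0.45914951  0.24591651] [-502.24522518  143.47754491 1748.84868933] 1
offcut 0.61 [304.4, 225.3] 139
offcut 0.53 [243.0, 225.0] 73
cam_clamp 0.56 [198.7, 177.2] 346
fence 0.46 [201.8, 182.6] 34
knob_grip 0.35 [200.3, 181.2] 367
offcut_3 0.61 [304.4, 225.3] 139
offcut_3 0.53 [243.0, 225.0] 73
sanding_block 0.92 [262.7, 274.2] 657
top [[366.86074345   0.         258.66255665]
 [  0.         366.86074345 188.90650734]
 [  0.           0.           1.        ]] [ 2.15992758 -2.15887679  0.15684894] [-103.12504994  516.64283324 1083.09816824] 2
offcut 0.73 [247.8, 214.5] 552
offcut 0.68 [327.4, 160.8] 207
offcut 0.58 [300.9, 229.3] 581
cam_clamp 0.6 [161.2, 223.1] 3523
fence 0.69 [202.4, 234.9] 117
crank 0.52 [127.7, 222.6] 257
knob_grip 0.62 [125.9, 230.9] 80
offcut_3 0.73 [247.8, 214.5] 552
offcut_3 0.68 [327.4, 160.8] 207
offcut_3 0.58 [300.9, 229.3] 581
sanding_block 0.6 [376.7, 240.5] 792
try_square 0.62 [122.2, 157.8] 576
```

Run:
```python
import cv2
for n,(x0,y0,x1,y1) in {"top":(90,100,420,290),"side":(120,100,380,300)}.items():
    i=cv2.imread(f"pics/{n}0.png")[y0:y1,x0:x1]
    f=min(800/i.shape[1],600/i.shape[0]); cv2.imwrite(f"pics/{n}0z.png",cv2.resize(i,None,fx=f,fy=f,interpolation=cv2.INTER_CUBIC)); print(f)
```

```text
2.4242424242424243
3.0
```

View pics/top0.png

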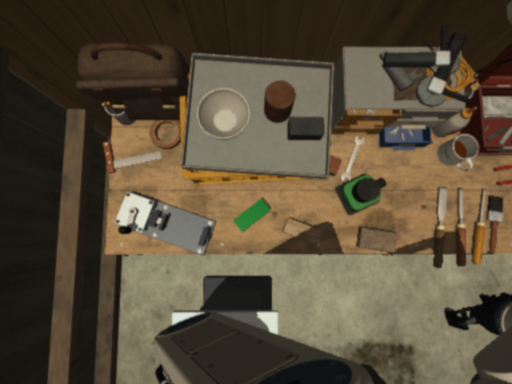

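View pics/top0z.png

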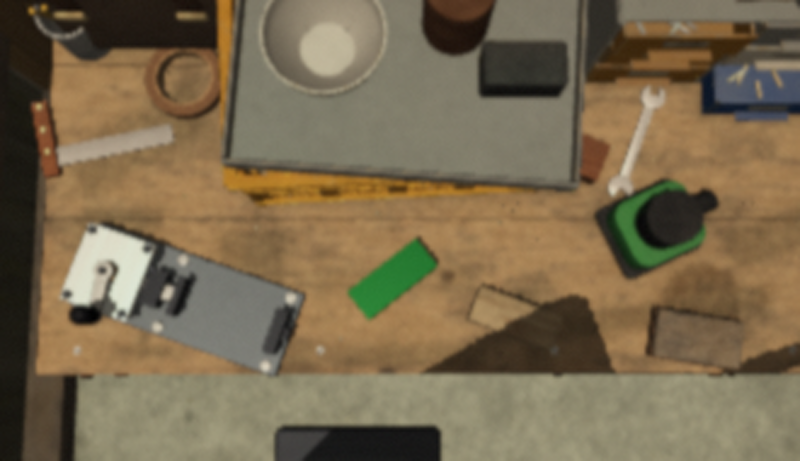

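View pics/side0z.png

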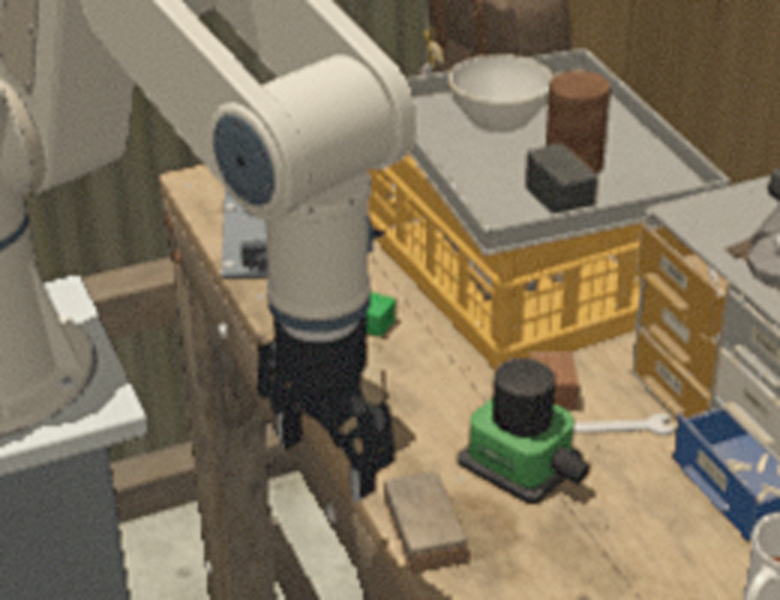

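The top view shows the clamp at about (165,222), the pale offcut at about (299,228), partly in the arm's shadow, and the green look-alike at (253,214). The crank knob is at (125,230). Next I'll fit the models.

```bash
cat > h.py <<'E'
import numpy as np, cv2
from scipy.optimize import minimize
def proj(p,pts):
    q,_=cv2.projectPoints(np.asarray(pts,float).reshape(-1,3),p["rvec"],p["tvec"],p["K"],None); return q[:,0]
def unproj(p,uv,z):
    R,_=cv2.Rodrigues(p["rvec"]); t=np.asarray(p["tvec"]).ravel(); C=-R.T@t
    d=R.T@np.linalg.inv(p["K"])@np.array([uv[0],uv[1],1.]); return C+d*(z-C[2])/d[2]
def box(x,y,yaw,sx,sy,z0,z1,cx=0,cy=0):
    c,s=np.cos(yaw),np.sin(yaw); P=[]
    for z in(z0,z1):
        for a,b in((-1,-1),(1,-1),(1,1),(-1,1)):
            u,v=cx+a*sx/2,cy+b*sy/2; P.append((x+c*u-s*v,y+s*u+c*v,z))
    return np.array(P)
S=8
def render(p,boxes):
    m=np.zeros((384*2,512*2),np.uint8)
    for b in boxes:
        h=cv2.convexHull(proj(p,b).astype(np.float32))[:,0]
        cv2.fillConvexPoly(m,np.round(((h+.5)*2-.5)*256).astype(np.int32),255,cv2.LINE_AA,8)
    return cv2.resize(m,(512,384),interpolation=cv2.INTER_AREA)/255.
def fit(p,mask,mk,x0,w=None):
    M=mask.astype(float); w=np.ones_like(M) if w is None else w
    f=lambda v:(np.abs(render(p,mk(v))-M)*w).sum()
    s=np.array([[0,0,0],[20,0,0],[0,20,0],[0,0,.25]])
    v=np.array(x0,float)
    for k in(1,.5,.2): v=minimize(f,v,method="Nelder-Mead",options=dict(initial_simplex=v+s*k,xatol=.02,fatol=.05)).x
    return v,f(v)/M.sum()
offc=lambda v,z=0:[box(*v,45,110,z,z+35)]
clamp=lambda v:[box(*v,110,280,0,12),box(*v,100,88,0,46,0,95),box(*v,46,22,0,43,0,36),box(*v,56,16,12,46,0,-125)]
def draw(img,p,boxes,col,f,x0,y0):
    for b in boxes:
        q=((proj(p,b)-[x0,y0]+.5)*f).astype(int)
        for i in range(4):
            for a,c in((i,(i+1)%4),(i+4,(i+1)%4+4),(i,i+4)): cv2.line(img,tuple(map(int,q[a])),tuple(map(int,q[c])),col,1)
E
python3 - <<'E'
from rig import r
from h import *
p=r.grab_frame("top")
oc=r.silhouettes(p,"offcut")
for d in oc: print(d["conf"],d["location"],unproj(p,d["location"],35))
cl=r.silhouettes(p,"cam_clamp")[0]
x=unproj(p,cl["location"],20); print(x)
v,e=fit(p,cl["mask"],clamp,[x[0],x[1],-.35]); print("clamp",v,e)
img=cv2.cvtColor(p["color"],cv2.COLOR_RGB2BGR)
x0,y0,f=90,170,4
z=cv2.resize(img[y0:y0+110,x0:x0+200+50],None,fx=3.2,fy=3.2,interpolation=cv2.INTER_CUBIC)
z0=z.copy()
draw(z,p,clamp(v),(0,0,255),3.2,x0,y0)
for d in oc:
    if abs(d["location"][0]-300)<12:
        w=unproj(p,d["location"],35); v2,e=min((fit(p,d["mask"],offc,[w[0],w[1],a]) for a in(.8,1.2,1.6,2)),key=lambda t:t[1]); print("off",v2,e,d["mask"].sum())
        c,_=cv2.findContours(d["mask"].astype(np.uint8),0,2); 
        cv2.polylines(z,[((k[:,0]-[x0,y0]+.5)*3.2).astype(np.int32) for k in c][0:1],True,(255,0,0),1)
        draw(z,p,offc(v2),(0,255,255),3.2,x0,y0)
cv2.imwrite("pics/fit1.png",z)
g=np.clip(img.astype(float)*2.,0,255).astype(np.uint8)[200:265,265:365]
cv2.imwrite("pics/off1.png",cv2.resize(g,None,fx=8,fy=8,interpolation=cv2.INTER_CUBIC))
E
```

```text
0.69 [304.4, 232.5] [ 384.74211792 -240.23613315   35.        ]
0.64 [248.6, 213.7] [441.13129952 -72.46603683  35.        ]
[417.95536447 187.31536263  20.        ]
clamp [ 4.16152909e+02  1.81446280e+02 -3.22475196e-01] 0.07274017604706798
off [ 3.90768363e+02 -2.33929522e+02 -3.62679913e-01] 0.06180889718157715 599
```

View pics/fit1.png

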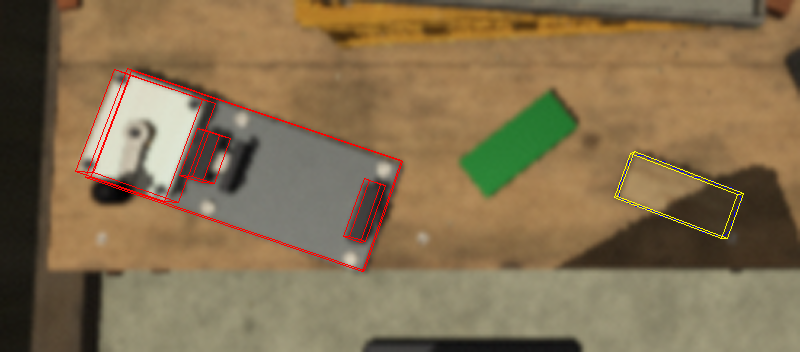

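View pics/off1.png

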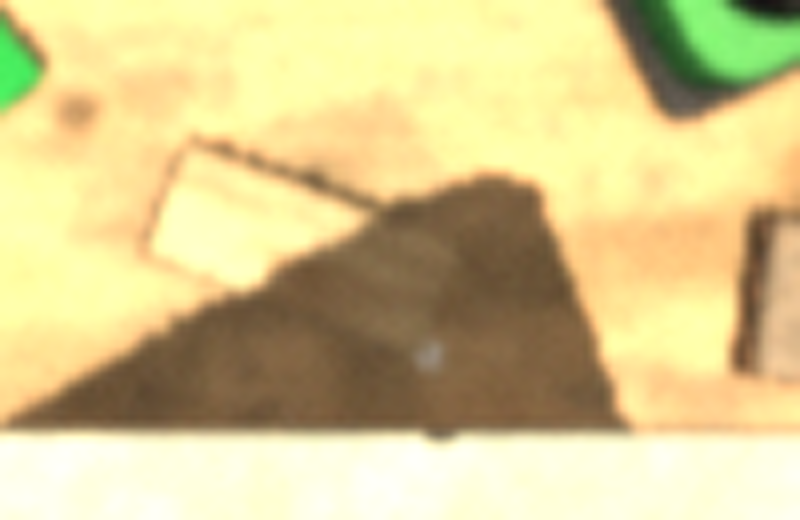

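```bash
cat > d.py <<'E'
import sys,numpy as np
from scipy.spatial.transform import Rotation as Ro
from rig import r
def delta(x,y,z,yaw):
    s=r.sense(); R=Ro.from_euler("xyz",s["tcp_rot"]); T=Ro.from_euler("xyz",[np.pi,0,yaw])
    print("at",s["clock"],np.round(s["eef_pos"],1),np.round(s["tcp_rot"],3),"F",np.round(s["contact_force"],2),"open",round(s["opening"],3),"q6",s["qpos"][5].round(2))
    print("turn",np.round(np.degrees((R.inv()*T).as_rotvec()),2),"shift",np.round(R.inv().apply(np.array([x,y,z])-s["eef_pos"]),1))
if __name__=="__main__": delta(*map(float,sys.argv[1:5]))
E
python3 d.py 391 -234 150 1.208
```

```text
at 1.05 [ 210.7 -588.4  231.3] [ 3.142 -0.     0.344] F [ 0.54 -0.31  0.88] open 1.0 q6 -0.0
turn [  0.     0.   -49.52] shift [ 289.2 -272.9   81.3]
```

play_rows(
  moves=[
    [[0,0,-8],[45,-42,0],1],
    [[0,0,-16],[80,-75,10],1],
    [[0,0,-24],[112,-106,30],1],
    [[0,0,-31],[145,-137,50],1],
    [[0,0,-38],[180,-170,70],1],
    [[0,0,-44],[214,-202,81],1],
    [[0,0,-49.5],[250,-236,81],1],
    [[0,0,-49.5],[280,-262,81],1],
    [[0,0,-49.5],[289.2,-272.9,81.3],1],
    [[0,0,-49.5],[289.2,-272.9,81.3],1],
    [[0,0,-49.5],[289.2,-272.9,81.3],1],
  ],
)

```text
clock: 2.15
eef_pos: [391.1, -234.2, 150.2]
tcp_rot: [3.141, 0.0, 1.209]
contact_force: [0.7, -0.6, 0.4]
opening: 0.999
```

Run:
```python
from rig import r
from h import *
for n in("top","side"):
    p=r.grab_frame(n); np.savez(f"{n}1.npz",**p)
    img=cv2.cvtColor(p["color"],cv2.COLOR_RGB2BGR)
    v=[416.2,181.4,-.322]; o=[390.8,-233.9,-.363]
    cl=r.silhouettes(p,"cam_clamp")
    if cl: 
        d=cl[0];print(n,d["conf"],d["location"],d["mask"].sum()); np.save(f"cm_{n}.npy",d["mask"])
    for d in r.silhouettes(p,"offcut"): print(d["conf"],d["location"],d["mask"].sum())
    for name,c,(w,h) in(("cl",v,(110,82)),("of",o,(90,68))):
        q=proj(p,[[c[0],c[1],20]])[0].astype(int); x0,y0=max(q[0]-w//2,0),max(q[1]-h//2,0); f=7
        z=cv2.resize(img[y0:y0+h,x0:x0+w],None,fx=f,fy=f,interpolation=cv2.INTER_CUBIC)
        z=np.clip(z*1.5,0,255).astype(np.uint8)
        if name=="cl": draw(z,p,clamp(v)+[box(*v,50,10,12,46,0,5)],(0,0,255),f,x0,y0)
        else: draw(z,p,offc(o),(0,255,255),f,x0,y0)
        cv2.imwrite(f"pics/{n}1{name}.png",z)
```

```text
top 0.72 [162.6, 220.6] 3561
0.98 [251.6, 215.9] 562
0.69 [329.6, 161.2] 179
side 0.63 [206.2, 165.2] 1272
0.76 [236.4, 201.8] 448
0.56 [241.3, 227.5] 357
0.49 [305.5, 224.4] 148
```

View pics/top1cl.png

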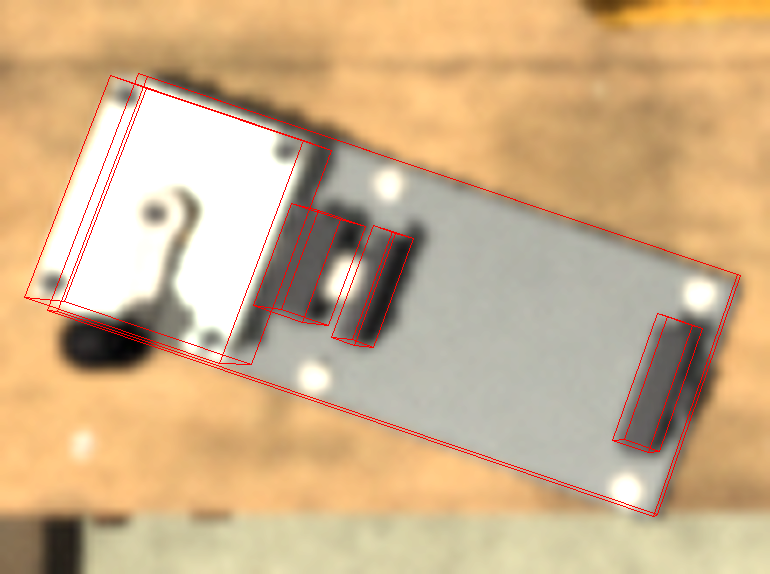

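View pics/side1cl.png

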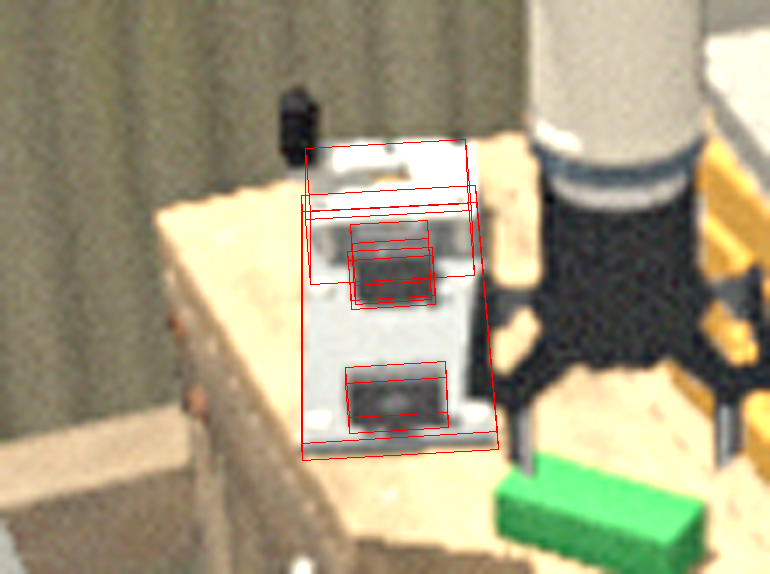

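View pics/side1of.png

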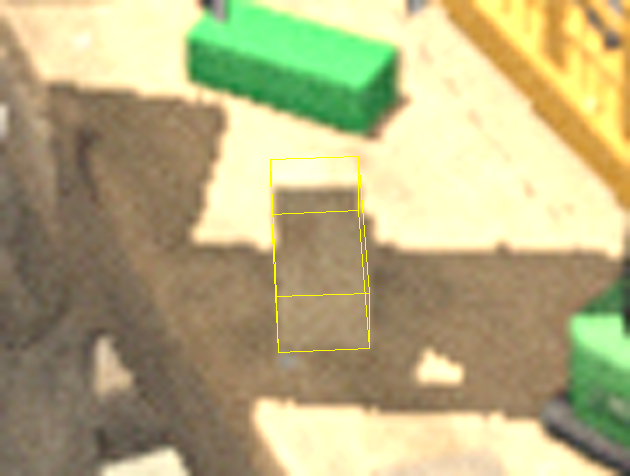

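View pics/top1of.png

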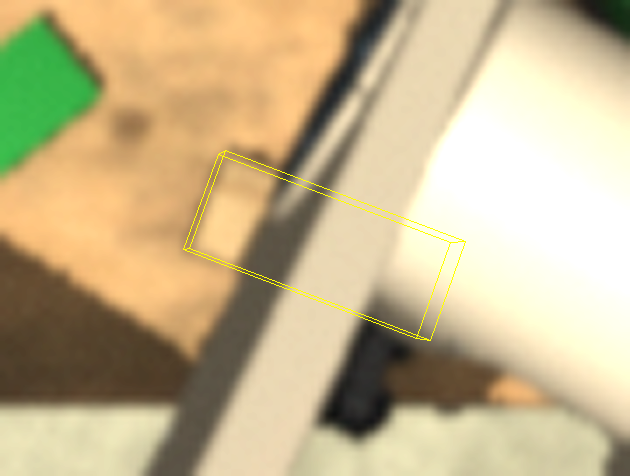

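Run:
```python
from h import *
P={n:dict(np.load(f"{n}1.npz")) for n in("top","side")}
M={n:np.load(f"cm_{n}.npy") for n in P}
v0=np.array([416.2,181.4,-.322])
for n in P: print(n,fit(P[n],M[n],clamp,v0))
# dark blob of fence in top image
p=P["top"]; g=cv2.cvtColor(p["color"],cv2.COLOR_RGB2GRAY).astype(float)
c,s=np.cos(v0[2]),np.sin(v0[2])
def prof(p,g,z,yr,xs):
    for y in yr:
        pts=[(v0[0]+c*x-s*y,v0[1]+s*x+c*y,z) for x in xs]
        q=proj(p,pts).astype(np.float32)
        print(y,int(cv2.remap(g.astype(np.float32),q[:,0],q[:,1],1).mean()),end="; ")
    print()
prof(p,g,46,range(-150,-96,3),np.arange(-18,19,3))
prof(p,g,46,range(-20,60,3),np.arange(-18,19,3))
g2=cv2.cvtColor(P["side"]["color"],cv2.COLOR_RGB2GRAY)
prof(P["side"],g2,46,range(-150,-96,3),np.arange(-18,19,3))
def profx(p,g,z,ys,xr):
    for x in xr:
        pts=[(v0[0]+c*x-s*y,v0[1]+s*x+c*y,z) for y in ys]
        q=proj(p,pts).astype(np.float32)
        print(x,int(cv2.remap(g.astype(np.float32),q[:,0],q[:,1],1).mean()),end="; ")
    print()
profx(p,g,46,[-127,-125,-123],range(-45,46,3))
profx(P["side"],g2,30,[-133],range(-45,46,3))
```

```text
top (array([ 4.16027988e+02,  1.80059301e+02, -3.30512560e-01]), np.float64(0.04926683956368281))
side (array([ 4.18638647e+02,  1.85947836e+02, -3.39785566e-01]), np.float64(0.13788691577259835))
-150 94; -147 66; -144 56; -141 52; -138 42; -135 40; -132 54; -129 61; -126 63; -123 67; -120 83; -117 107; -114 120; -111 122; -108 122; -105 122; -102 121; -99 122; 
-20 122; -17 117; -14 98; -11 63; -8 32; -5 22; -2 34; 1 53; 4 67; 7 91; 10 119; 13 122; 16 108; 19 79; 22 57; 25 57; 28 60; 31 60; 34 59; 37 59; 40 59; 43 62; 46 83; 49 145; 52 203; 55 223; 58 224; 
-150 60; -147 57; -144 54; -141 55; -138 64; -135 74; -132 84; -129 95; -126 104; -123 112; -120 122; -117 133; -114 145; -111 153; -108 157; -105 159; -102 159; -99 159; 
-45 175; -42 162; -39 141; -36 126; -33 112; -30 89; -27 71; -24 67; -21 67; -18 66; -15 65; -12 65; -9 65; -6 65; -3 65; 0 64; 3 65; 6 64; 9 64; 12 64; 15 64; 18 62; 21 62; 24 69; 27 85; 30 99; 33 112; 36 132; 39 149; 42 154; 45 146; 
-45 161; -42 162; -39 161; -36 157; -33 153; -30 127; -27 89; -24 56; -21 50; -18 51; -15 53; -12 57; -9 66; -6 79; -3 81; 0 80; 3 79; 6 68; 9 59; 12 56; 15 56; 18 46; 21 51; 24 76; 27 116; 30 160; 33 157; 36 142; 39 120; 42 96; 45 86;
```

```bash
python3 d.py 391 -234 9 1.208
```

```text
at 2.45 [ 390.6 -234.8  150. ] [3.142 0.    1.206] F [-0.3   0.38  0.91] open 1.002 q6 -0.18
turn [ 0.   0.  -0.1] shift [  0.9   0.  141. ]
```

play_rows(
  moves=[
    [[0,0,0],[0,0,45],1],
    [[0,0,0],[0,0,90],1],
    [[0,0,0],[0,0,125],1],
    [[0,0,0],[0,0,141],1],
    [[0,0,0],[0,0,141],1],
    [[0,0,0],[0,0,141],0.3],
    [[0,0,0],[0,0,141],0.3],
    [[0,0,0],[0,0,141],0.3],
    [[0,0,0],[0,0,141],0.3],
    [[0,0,0],[0,0,141],0.3],
    [[0,0,0],[0,0,141],0.3],
    [[0,0,0],[0,0,141],0.3],
  ],
  newtons=40,
)

```text
clock: 3.65
eef_pos: [391.4, -235.4, 10.3]
tcp_rot: [3.139, 0.001, 1.206]
contact_force: [-0.8, 0.6, 5.3]
opening: 0.52
```

play_rows(
  moves=[
    [[0,0,0],[0,0,-20],0.3],
    [[0,0,0],[0,0,-60],0.3],
    [[0,0,0],[0,0,-100],0.3],
    [[0,0,0],[0,0,-110],0.3],
    [[0,0,0],[0,0,-110],0.3],
  ],
)

```text
clock: 4.15
eef_pos: [392.5, -236.0, 122.5]
tcp_rot: [3.134, 0.002, 1.206]
contact_force: [-0.1, -0.5, -0.6]
opening: 0.516
```

```bash
python3 d.py 397 125 115 1.241
```

```text
at 4.15 [ 392.5 -236.   122.5] [3.134e+00 2.000e-03 1.206e+00] F [-0.12 -0.52 -0.56] open 0.516 q6 -0.18
turn [ 0.42  0.09 -1.99] shift [ 338.9 -124.5    6.1]
```

play_rows(
  moves=[
    [[0,0,0],[30,-11,0],0.3],
    [[0,0,0],[70,-26,0],0.3],
    [[0,0,0],[115,-42,2],0.3],
    [[0,0,-1],[160,-59,3],0.3],
    [[0,0,-1],[205,-75,4],0.3],
    [[0,0,-2],[250,-92,5],0.3],
    [[0.4,0,-2],[290,-107,6],0.3],
    [[0.4,0,-2],[320,-118,6],0.3],
    [[0.4,0,-2],[338.9,-124.5,6],0.3],
    [[0.4,0,-2],[338.9,-124.5,6],0.3],
    [[0.4,0,-2],[338.9,-124.5,6],0.3],
  ],
)

```text
clock: 5.25
eef_pos: [396.0, 124.8, 114.0]
tcp_rot: [-3.14, 0.003, 1.243]
contact_force: [-0.2, 0.0, -0.3]
opening: 0.519
```

Run:
```python
from rig import r
from h import *
s=r.sense(); t=s["eef_pos"]; print(t,s["tcp_rot"],s["contact_force"],s["opening"])
for n in("top","side"):
    p=r.grab_frame(n); np.savez(f"{n}2.npz",**p)
    img=cv2.cvtColor(p["color"],cv2.COLOR_RGB2BGR)
    o=[t[0],t[1],s["tcp_rot"][2]-np.pi/2]; v=[416,180.1,-.33]
    w,h=110,82;f=7
    q=proj(p,[[t[0],t[1],60]])[0].astype(int); x0,y0=max(q[0]-w//2,0),max(q[1]-h//2,0)
    z=np.clip(cv2.resize(img[y0:y0+h,x0:x0+w],None,fx=f,fy=f,interpolation=cv2.INTER_CUBIC)*1.5,0,255).astype(np.uint8)
    draw(z,p,offc(o,t[2]-10),(0,255,255),f,x0,y0)
    draw(z,p,clamp(v)+[box(*v,50,10,12,46,0,5)],(0,0,255),f,x0,y0)
    cv2.imwrite(f"pics/{n}2.png",z)
```

```text
[395.97588263 124.75497126 113.95800187] [-3.14017009e+00  3.09816332e-03  1.24274416e+00] [-0.1879637   0.03432276 -0.30674023] 0.5186983666661266
```

View pics/top2.png

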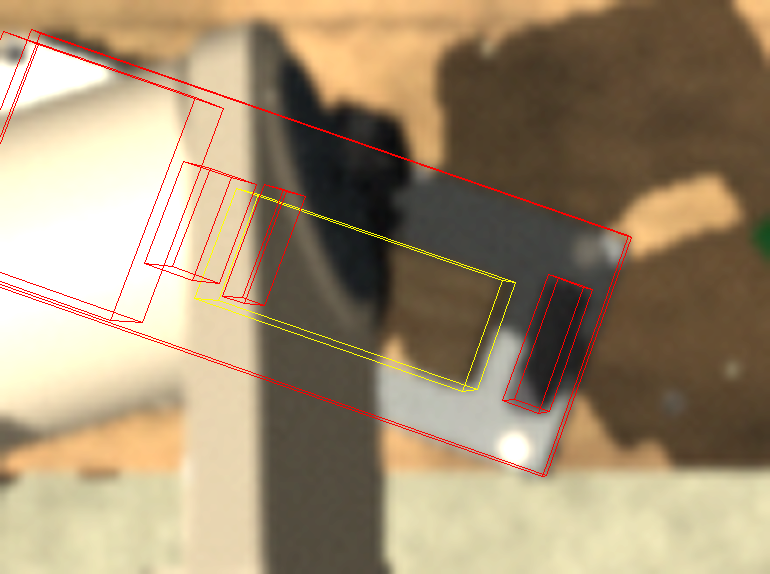

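View pics/side2.png

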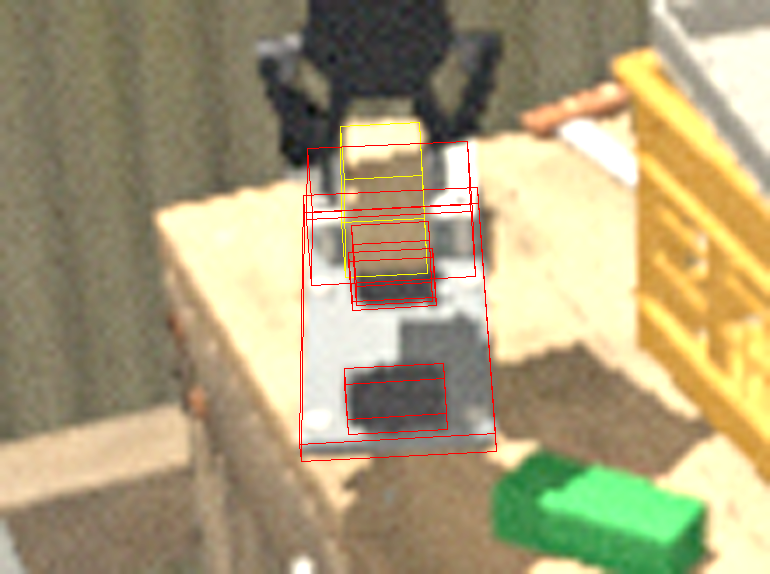

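play_rows(
  moves=[
    [[0,0,0],[0,0,30],0.3],
    [[0,0,0],[0,-0.5,48],0.3],
    [[0,0,0],[0.5,0.5,55],0.3],
    [[0,0,0],[0.5,0.5,62],0.3],
    [[0,0,0],[0.5,0.5,70],0.3],
    [[0,0,0],[0.5,0.5,76],0.3],
    [[0,0,0],[0.5,0.5,80],0.3],
    [[0,0,0],[0.5,0.5,80],0.3],
  ],
)

```text
clock: 6.15
eef_pos: [396.7, 124.2, 34.1]
tcp_rot: [-3.14, 0.003, 1.241]
contact_force: [0.6, 0.5, -0.4]
opening: 0.521
```

```bash
python3 d.py 397 125 23 1.2408
```

```text
at 6.15 [396.7 124.2  34.1] [-3.140e+00  3.000e-03  1.241e+00] F [ 0.61  0.52 -0.44] open 0.521 q6 0.63
turn [-0.07  0.17  0.  ] shift [ 0.9  0.  11.1]
```

play_rows(
  moves=[
    [[0,0.2,0],[0.5,0,4],0.3],
    [[0,0.2,0],[0.5,0,7],0.3],
    [[0,0.2,0],[0.5,0,9],0.3],
    [[0,0.2,0],[0.5,0,10.5],0.3],
    [[0,0.2,0],[0.5,0,11.5],0.3],
    [[0,0.2,0],[0.5,0,11.5],0.3],
  ],
)

```text
clock: 6.75
eef_pos: [396.8, 124.6, 22.5]
tcp_rot: [-3.14, -0.0, 1.241]
contact_force: [-0.3, 0.0, -1.3]
opening: 0.52
```

```bash
python3 d.py 397 125 23 1.2408
```

```text
at 6.75 [396.8 124.6  22.5] [-3.14  -0.     1.241] F [-0.29  0.02 -1.34] open 0.52 q6 0.63
turn [-0.08 -0.02  0.  ] shift [ 0.5  0.1 -0.5]
```

play_rows(
  moves=[
    [[0,0,0],[0,0,1],0.3],
    [[0,0,0],[0,0,1],0.3],
  ],
)

```text
clock: 6.95
eef_pos: [396.8, 124.6, 22.3]
tcp_rot: [-3.14, -0.001, 1.241]
contact_force: [-4.2, -0.9, 16.6]
opening: 0.521
```

play_rows(
  moves=[
    [[0,0,0],[0,0,0],0.7],
    [[0,0,0],[0,0,0],0.9],
    [[0,0,0],[0,0,0],0.9],
    [[0,0,0],[0,0,0],0.9],
    [[0,0,0],[0,0,-10],0.9],
    [[0,0,0],[0,0,-50],0.9],
    [[0,0,0],[0,0,-90],0.9],
    [[0,0,0],[0,0,-130],0.9],
    [[0,0,0],[0,0,-140],0.9],
  ],
)

```text
clock: 7.85
eef_pos: [399.0, 125.1, 166.6]
tcp_rot: [3.138, -0.004, 1.241]
contact_force: [0.4, 1.1, 1.3]
opening: 0.901
```

```bash
cat > look.py <<'E'
import sys
from rig import r
from h import *
tag=sys.argv[1]
v=[416,180.1,-.33]; b=box(*v,45,110,12,47,0,-58.5)
for n in("top","side"):
    p=r.grab_frame(n); np.savez(f"{n}{tag}.npz",**p)
    img=cv2.cvtColor(p["color"],cv2.COLOR_RGB2BGR)
    w,h=110,82;f=7
    q=proj(p,[[v[0],v[1],40]])[0].astype(int); x0,y0=max(q[0]-w//2,0),max(q[1]-h//2,0)
    z=np.clip(cv2.resize(img[y0:y0+h,x0:x0+w],None,fx=f,fy=f,interpolation=cv2.INTER_CUBIC)*1.5,0,255).astype(np.uint8)
    draw(z,p,[b],(0,255,255),f,x0,y0)
    cv2.imwrite(f"pics/{n}{tag}.png",z)
E
python3 look.py 3
```

```text
(no output)
```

View pics/top3.png

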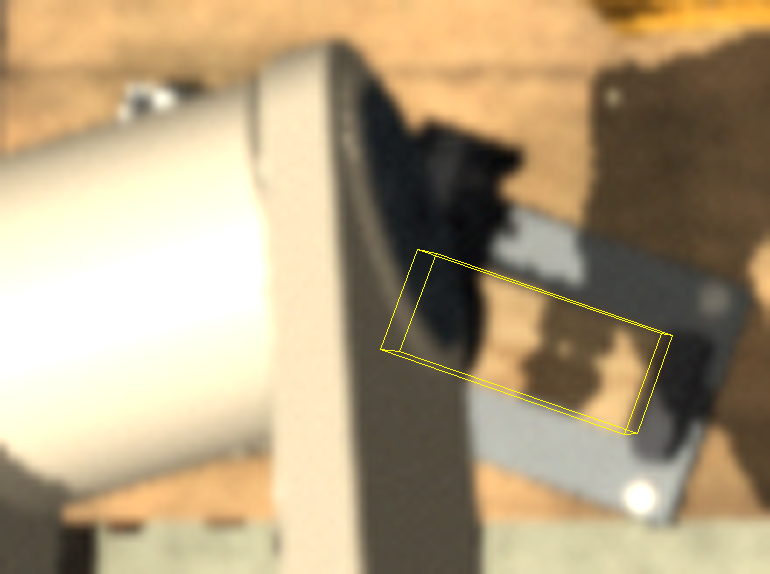

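View pics/side3.png

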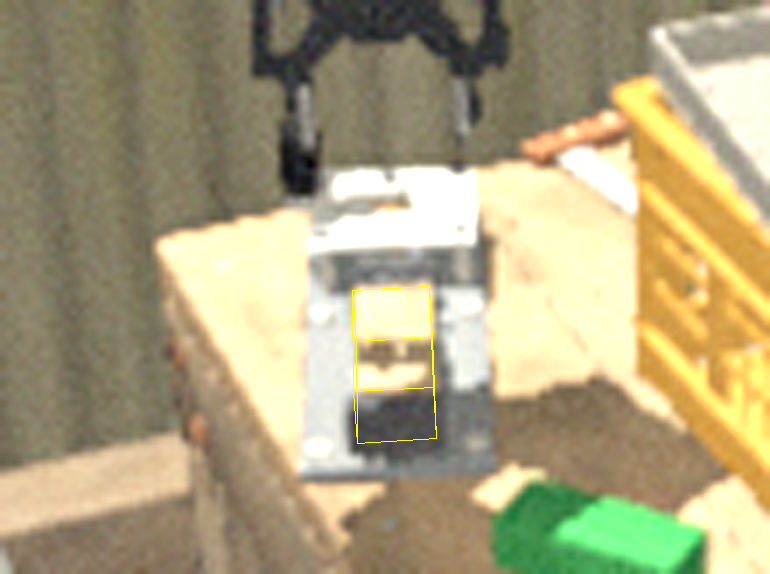

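Run:
```python
from h import *
v=[416,180.1,-.33]; c,s=np.cos(v[2]),np.sin(v[2]); sh=np.array([v[0]-s*95,v[1]+c*95]); print(sh)
def knob(phi): 
    a=v[2]+np.pi+phi; return sh+55*np.array([np.cos(a),np.sin(a)])
th=np.linspace(0,2*np.pi,24,endpoint=False)
def cyl(k,r=12): return np.array([(k[0]+r*np.cos(t),k[1]+r*np.sin(t),z) for z in(63,111) for t in th])
for n in("top","side"):
    p=dict(np.load(f"{n}1.npz")); g=cv2.cvtColor(p["color"],cv2.COLOR_RGB2GRAY)
    best=[]
    for phi in np.arange(-.1,.7,.02):
        m=render(p,[cyl(knob(phi))])>.5; ring=(cv2.dilate(m.astype(np.uint8),np.ones((5,5)))>0)&~m
        best.append((g[ring].mean()-g[m].mean(),round(phi,2),round(g[m].mean())))
    print(n,sorted(best)[::-1][:5])
    w,h,f=110,82,7
    img=cv2.cvtColor(p["color"],cv2.COLOR_RGB2BGR)
    q=proj(p,[[sh[0],sh[1],60]])[0].astype(int); x0,y0=max(q[0]-w//2,0),max(q[1]-h//2,0)
    z=np.clip(cv2.resize(img[y0:y0+h,x0:x0+w],None,fx=f,fy=f,interpolation=cv2.INTER_CUBIC)*1.5,0,255).astype(np.uint8)
    phi=max(best)[1]
    for zz in(63,111):
        k=knob(phi); pts=[(k[0]+12*np.cos(t),k[1]+12*np.sin(t),zz) for t in th]
        cv2.polylines(z,[((proj(p,pts)-[x0,y0]+.5)*f).astype(np.int32)],True,(0,255,255),1)
    draw(z,p,clamp(v)[1:2],(0,0,255),f,x0,y0)
    qq=((proj(p,[[sh[0],sh[1],63]])[0]-[x0,y0]+.5)*f).astype(int); cv2.circle(z,tuple(map(int,qq)),3,(0,0,255),-1)
    cv2.imwrite(f"pics/{n}k.png",z); print(phi,knob(phi))
```

```text
[446.7840877  269.97402264]
top [(np.float64(86.44400173862648), np.float64(0.2), 47), (np.float64(86.04110857794242), np.float64(0.18), 49), (np.float64(85.54142136248949), np.float64(0.16), 50), (np.float64(83.833945732052), np.float64(0.14), 52), (np.float64(83.43555681175803), np.float64(0.12), 52)]
0.2 [392.24818354 277.10390048]
side [(np.float64(55.208201476793256), np.float64(0.42), 54), (np.float64(54.86855421686747), np.float64(0.3), 49), (np.float64(54.60897435897436), np.float64(0.4), 52), (np.float64(54.38475738396624), np.float64(0.44), 55), (np.float64(54.2377108433735), np.float64(0.32), 50)]
0.42 [392.00668738 265.03070243]
```

View pics/topk.png

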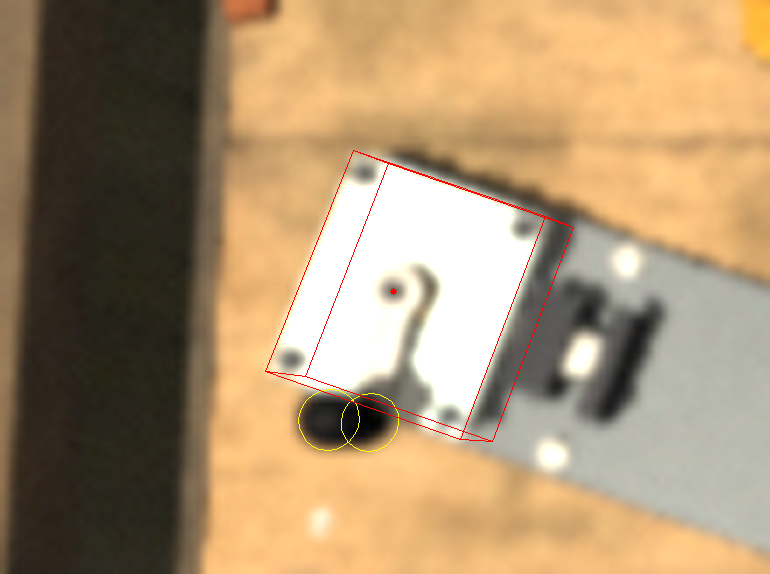

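View pics/sidek.png

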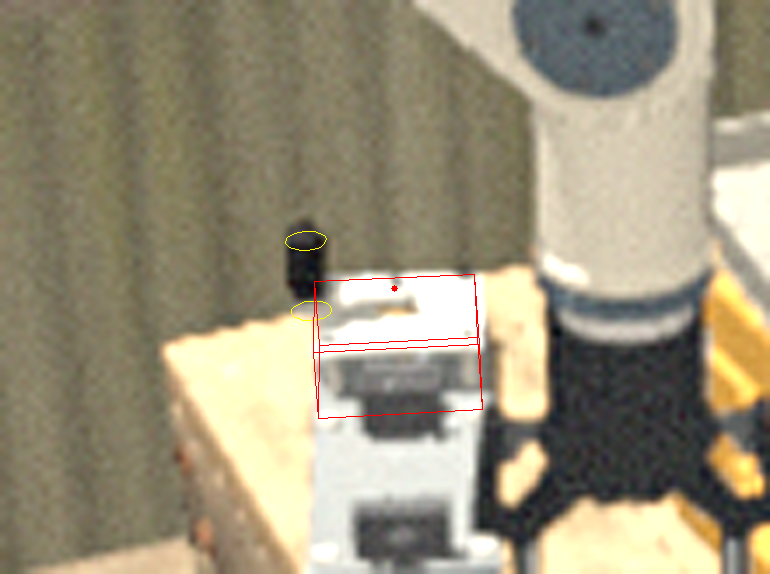

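```bash
python3 d.py 392.2 277.1 150 -.13
```

```text
at 7.95 [398.1 124.9 164.2] [ 3.139e+00 -3.000e-03  1.241e+00] F [ 0.42  1.   -1.24] open 0.902 q6 0.63
turn [-1.000e-02 -2.300e-01  7.855e+01] shift [142.1 -54.9  14.6]
```

play_rows(
  moves=[
    [[0,0,8],[30,-12,0],0.9],
    [[0,0,16],[60,-24,0],0.9],
    [[0,0,24],[90,-35,5],0.9],
    [[0,0,32],[115,-45,10],0.9],
    [[0,0,40],[135,-52,14],0.9],
    [[0,0,48],[142,-55,14.6],0.9],
    [[0,0,56],[142,-55,14.6],0.9],
    [[0,0,64],[142,-55,14.6],0.9],
    [[0,0,72],[142,-55,14.6],0.9],
    [[0,0,78.5],[142,-55,14.6],0.9],
    [[0,0,78.5],[142,-55,14.6],0.9],
    [[0,0,78.5],[142,-55,14.6],0.9],
  ],
)

```text
clock: 9.15
eef_pos: [391.5, 276.6, 148.8]
tcp_rot: [-3.141, -0.001, -0.126]
contact_force: [0.0, 0.7, -0.3]
opening: 0.896
```

```bash
python3 d.py 392.2 277.1 74 -.13; python3 look.py 4
```

```text
at 9.15 [391.5 276.6 148.8] [-3.141e+00 -1.000e-03 -1.260e-01] F [ 0.01  0.7  -0.31] open 0.896 q6 2.31
turn [-0.06 -0.07  0.24] shift [ 0.6 -0.5 74.8]
```

View pics/side4.png

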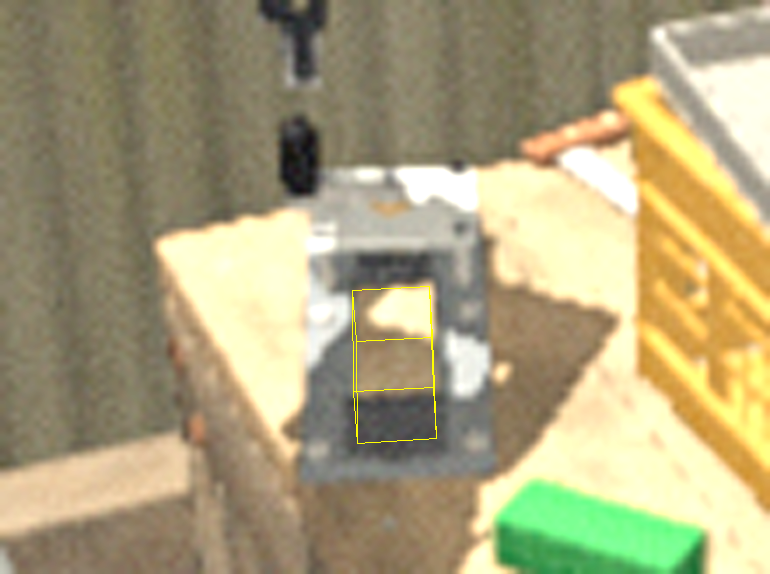

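View pics/top4.png

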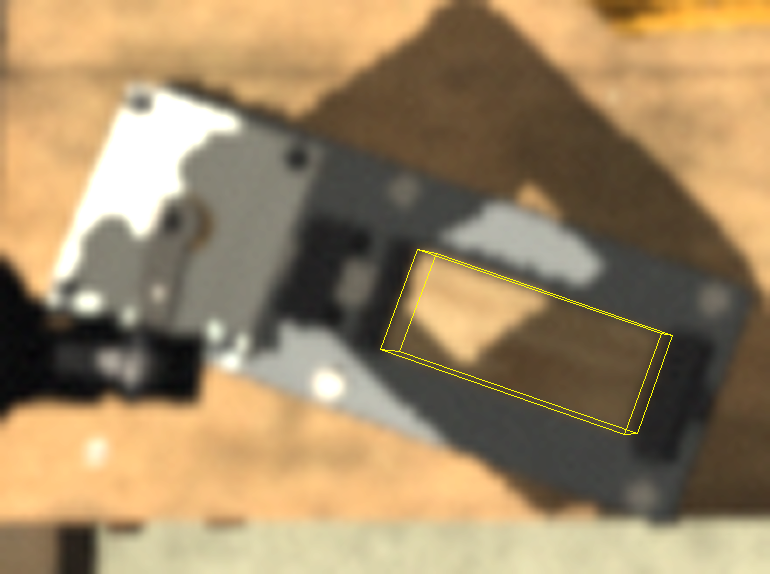

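play_rows(
  moves=[
    [[0,0,0],[0.5,-0.5,35],0.9],
    [[0,0,0],[0.5,-0.5,60],0.9],
    [[0,0,0],[0.5,-0.5,75],0.9],
    [[0,0,0],[0.5,-0.5,75],0.6],
    [[0,0,0],[0.5,-0.5,75],0.35],
    [[0,0,0],[0.5,-0.5,75],0.35],
    [[0,0,0],[0.5,-0.5,75],0.35],
    [[0,0,0],[0.5,-0.5,75],0.35],
    [[0,0,0],[0.5,-0.5,75],0.35],
  ],
  newtons=40,
)

```text
clock: 10.15
eef_pos: [392.9, 277.7, 74.9]
tcp_rot: [-3.139, -0.003, -0.127]
contact_force: [1.1, 1.2, -0.0]
opening: 0.351
```

```bash
cat > c.py <<'E'
# state relative to crank: needed start correction, radial/tangential force, crank angle of hand
import numpy as np
from rig import r
sh=np.array([446.8,270.0])
s=r.sense(); e=s["eef_pos"]; yaw=s["tcp_rot"][2]
d=e[:2]-sh; a=np.arctan2(d[1],d[0]); phi=(a+.33-np.pi+.5)%(2*np.pi)-.5
F=s["contact_force"]; rad=d/np.linalg.norm(d); tan=np.array([-rad[1],rad[0]])
tx=np.array([np.cos(yaw),np.sin(yaw)]); ty=np.array([np.sin(yaw),-np.cos(yaw)])
print("t",round(s["clock"],2),"phi",phi.round(3),"R",np.linalg.norm(d).round(1),"z",e[2].round(1),"yaw-want",((yaw-(a-np.pi)+np.pi)%(2*np.pi)-np.pi).round(3),"Ftan",(F[:2]@tan).round(2),"Frad",(F[:2]@rad).round(2),"Fz",F[2].round(1),"open",s["opening"].round(3),"shaft in tool",np.round([tx@-d,ty@-d],1),"q6",s["qpos"][5].round(2), "tq",np.round(s["wrist_torque"],2))
E
python3 c.py; python3 look.py 5
```

```text
Traceback (most recent call last):
  File "c.py", line 9, in <module>
    print("t",round(s["clock"],2),"phi",phi.round(3),"R",np.linalg.norm(d).round(1),"z",e[2].round(1),"yaw-want",((yaw-(a-np.pi)+np.pi)%(2*np.pi)-np.pi).round(3),"Ftan",(F[:2]@tan).round(2),"Frad",(F[:2]@rad).round(2),"Fz",F[2].round(1),"open",s["opening"].round(3),"shaft in tool",np.round([tx@-d,ty@-d],1),"q6",s["qpos"][5].round(2), "tq",np.round(s["wrist_torque"],2))
                                                                                                                                                                                                                                                    ^^^^^^^^^^^^^^^^^^
AttributeError: 'float' object has no attribute 'round'
```

View pics/side5.png

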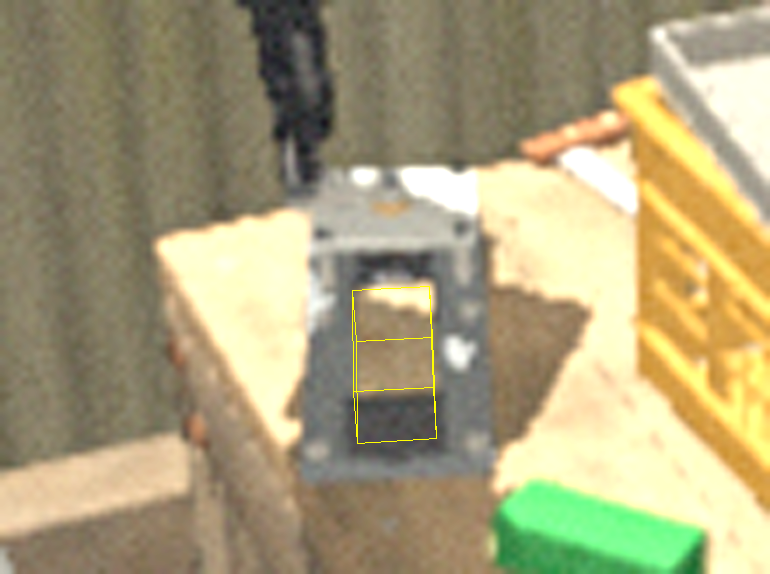

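```bash
sed -i 's/s\["opening"\].round(3)/round(s["opening"],3)/' c.py; python3 c.py; python3 -c "
import numpy as np
for d in range(4,81,4): print(d,(55*(1-np.cos(np.radians(d)))).round(1),(55*np.sin(np.radians(d))).round(1))"
```

```text
t 10.25 phi 0.191 R 54.6 z 74.7 yaw-want 0.013 Ftan -1.27 Frad 0.73 Fz 0.4 open 0.35 shaft in tool [54.6  0.7] q6 2.31 tq [ 0.17 -0.04  0.01]
4 0.1 3.8
8 0.5 7.7
12 1.2 11.4
16 2.1 15.2
20 3.3 18.8
24 4.8 22.4
28 6.4 25.8
32 8.4 29.1
36 10.5 32.3
40 12.9 35.4
44 15.4 38.2
48 18.2 40.9
52 21.1 43.3
56 24.2 45.6
60 27.5 47.6
64 30.9 49.4
68 34.4 51.0
72 38.0 52.3
76 41.7 53.4
80 45.4 54.2
```

play_rows(
  moves=[
    [[0,0,-4],[0.1,3.8,0],0.35],
    [[0,0,-8],[0.5,7.7,0],0.35],
    [[0,0,-12],[1.2,11.4,0],0.35],
    [[0,0,-16],[2.1,15.2,0],0.35],
    [[0,0,-20],[3.3,18.8,0],0.35],
    [[0,0,-24],[4.8,22.4,0],0.35],
    [[0,0,-28],[6.4,25.8,0],0.35],
    [[0,0,-28],[6.4,25.8,0],0.35],
  ],
)

```text
clock: 11.05
eef_pos: [395.7, 250.8, 74.6]
tcp_rot: [-3.141, -0.003, 0.363]
contact_force: [0.3, 0.3, -0.0]
opening: 0.35
```

```bash
python3 c.py; python3 look.py 6
```

```text
t 11.05 phi 0.69 R 54.6 z 74.6 yaw-want 0.003 Ftan -0.18 Frad -0.4 Fz -0.0 open 0.35 shaft in tool [54.6  0.2] q6 1.77 tq [0.03 0.01 0.04]
```

View pics/top6.png

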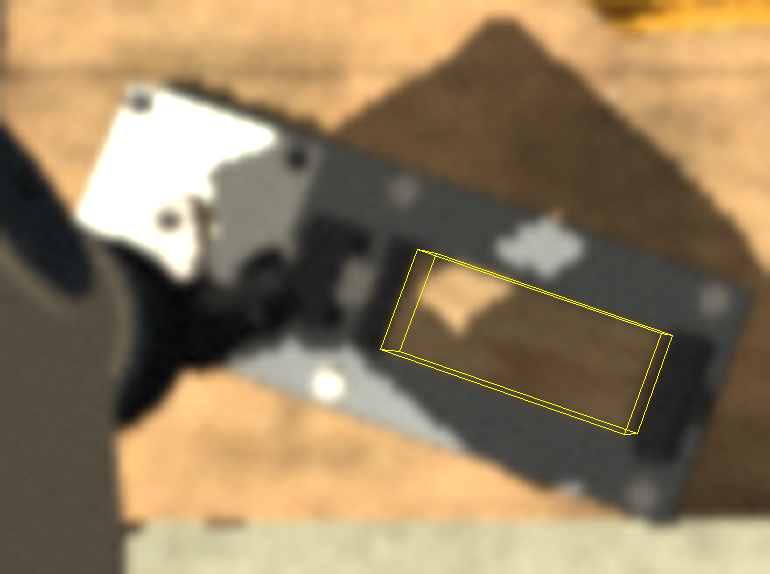

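View pics/side6.png

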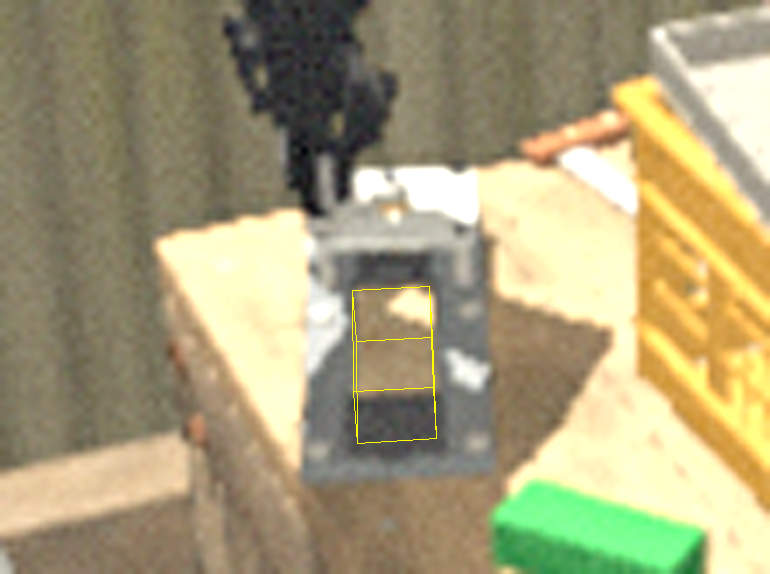

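play_rows(
  moves=[
    [[0,0,-4],[0.1,3.8,0],0.35],
    [[0,0,-8],[0.5,7.7,0],0.35],
    [[0,0,-12],[1.2,11.4,0],0.35],
    [[0,0,-16],[2.1,15.2,0],0.35],
    [[0,0,-16],[2.1,15.2,0],0.2],
    [[0,0,-16],[2.1,15.2,0],0.2],
    [[0,0,-16],[2.1,15.2,0],0.2],
  ],
  newtons=20,
)

```text
clock: 11.85
eef_pos: [403.0, 237.6, 74.6]
tcp_rot: [3.141, -0.003, 0.637]
contact_force: [0.1, -2.1, 3.1]
opening: 0.275
```

```bash
python3 c.py
```

```text
t 11.85 phi 0.967 R 54.5 z 74.6 yaw-want 0.001 Ftan 1.73 Frad 1.2 Fz 3.1 open 0.275 shaft in tool [54.5  0. ] q6 1.46 tq [-0.18  0.02  0.01]
```

play_rows(
  moves=[
    [[0,0,-4],[-0.3,3.8,0],0.32],
    [[0,0,-8],[0,7.7,0],0.32],
    [[0,0,-12],[0.7,11.4,0],0.32],
    [[0,0,-16],[1.6,15.2,0],0.32],
    [[0,0,-20],[2.8,18.8,0],0.32],
    [[0,0,-24],[4.3,22.4,0],0.32],
    [[0,0,-24],[4.3,22.4,0],0.32],
  ],
  newtons=40,
)

```text
clock: 12.55
eef_pos: [419.8, 222.2, 74.6]
tcp_rot: [3.14, -0.003, 1.056]
contact_force: [-0.1, 0.4, -0.3]
opening: 0.321
```

```bash
python3 c.py;  python3 look.py 7; python3 c.py
```

```text
t 12.55 phi 1.387 R 54.9 z 74.6 yaw-want -0.001 Ftan -0.28 Frad -0.28 Fz -0.3 open 0.321 shaft in tool [54.9 -0.1] q6 1.0 tq [ 0.08 -0.02 -0.04]
t 12.65 phi 1.384 R 55.0 z 74.5 yaw-want -0.0 Ftan -0.04 Frad 0.06 Fz -0.1 open 0.321 shaft in tool [55. -0.] q6 1.0 tq [ 0.03 -0.02  0.01]
```

View pics/side7.png

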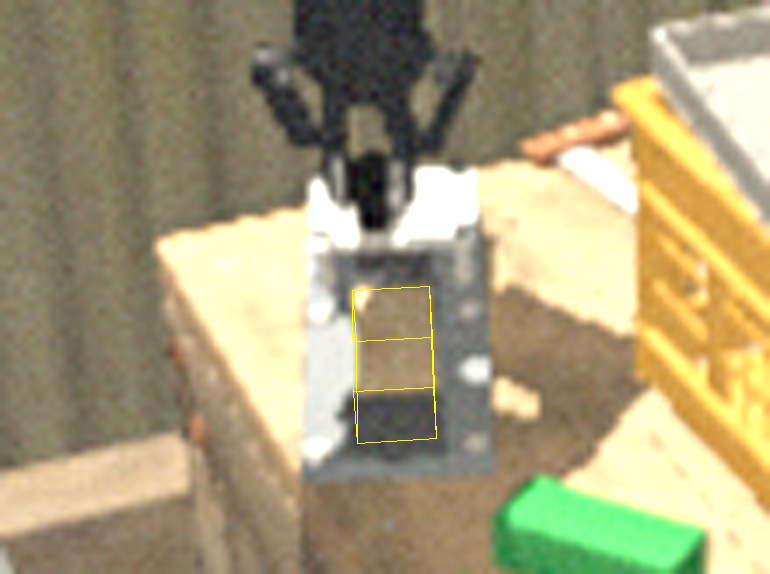

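play_rows(
  moves=[
    [[0,0,-3],[0.1,2.9,0],0.32],
    [[0,0,-6],[0.3,5.7,0],0.32],
    [[0,0,-9],[0.7,8.6,0],0.32],
    [[0,0,-12],[1.2,11.4,0],0.32],
    [[0,0,-12],[1.2,11.4,0],0.32],
  ],
)

```text
clock: 13.15
eef_pos: [430.1, 217.7, 74.5]
tcp_rot: [3.14, -0.002, 1.262]
contact_force: [0.8, 0.4, -0.4]
opening: 0.322
```

```bash
python3 c.py
```

```text
t 13.15 phi 1.591 R 54.9 z 74.5 yaw-want 0.001 Ftan 0.6 Frad -0.66 Fz -0.4 open 0.322 shaft in tool [54.9  0. ] q6 0.77 tq [-0.01  0.07  0.06]
```

play_rows(
  moves=[
    [[0,0,-3],[0.1,2.9,0],0.32],
    [[0,0,-6],[0.3,5.7,0],0.32],
    [[0,0,-6],[0.3,5.7,0],0.32],
  ],
)

```text
clock: 13.45
eef_pos: [435.5, 216.3, 74.5]
tcp_rot: [3.14, -0.002, 1.364]
contact_force: [-0.0, -0.3, -0.5]
opening: 0.323
```

```bash
python3 c.py
```

```text
t 13.45 phi 1.693 R 54.9 z 74.5 yaw-want 0.001 Ftan 0.02 Frad 0.29 Fz -0.5 open 0.323 shaft in tool [54.9  0. ] q6 0.66 tq [-0.03  0.07  0.01]
```

play_rows(
  moves=[
    [[0,0,-3],[0.1,2.9,0],0.32],
    [[0,0,-6],[0.3,5.7,0],0.32],
    [[0,0,-6],[0.3,5.7,0],0.32],
  ],
)

```text
clock: 13.75
eef_pos: [441.1, 215.5, 74.4]
tcp_rot: [3.139, -0.002, 1.467]
contact_force: [-1.0, 0.1, 0.5]
opening: 0.318
```

```bash
python3 c.py
```

```text
t 13.75 phi 1.797 R 54.8 z 74.4 yaw-want -0.0 Ftan -0.99 Frad 0.04 Fz 0.5 open 0.318 shaft in tool [54.8 -0. ] q6 0.55 tq [0.01 0.04 0.01]
```

```bash
cat > ca.py <<'E'
import numpy as np
from rig import r
sh=np.array([446.8,270.0]); T=[];Rr=[];P=[];Q=[];Y=[];E=[]
for i in range(5):
    if i: r.grab_frame("side")
    s=r.sense(); d=s["eef_pos"][:2]-sh; a=np.arctan2(d[1],d[0]); rad=d/np.linalg.norm(d); tan=np.array([-rad[1],rad[0]])
    F=s["contact_force"]; T.append(F[:2]@tan);Rr.append(F[:2]@rad);P.append((a+.33-np.pi+.5)%(2*np.pi)-.5);Q.append(s["wrist_torque"]);Y.append(np.linalg.norm(d));E.append(s["tcp_rot"][2]-a+np.pi)
print("t",round(s["clock"],2),"phi",np.mean(P).round(3),"R",np.mean(Y).round(1),"yawerr",np.round(np.mean(np.angle(np.exp(1j*np.array(E)))),3),"Ftan",np.mean(T).round(2),"+-",(np.std(T)/5**.5).round(2),"Frad",np.mean(Rr).round(2),"open",round(s["opening"],3),"z",s["eef_pos"][2].round(1),"tq",np.mean(Q,0).round(3))
E
python3 ca.py; python3 look.py 8
```

```text
t 13.95 phi 1.796 R 54.8 yawerr 0.001 Ftan 0.06 +- 0.24 Frad -0.14 open 0.32 z 74.5 tq [ 0.006  0.017 -0.013]
```

View pics/top8.png

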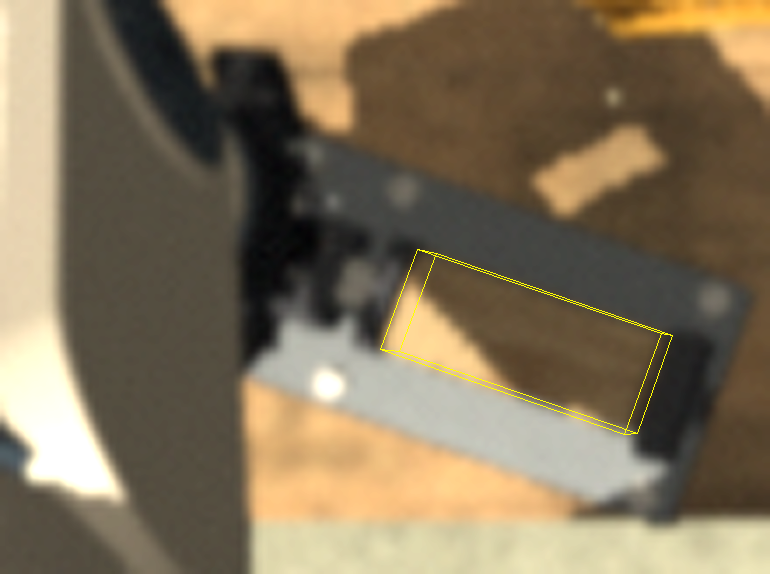

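play_rows(
  moves=[
    [[0,0,-3],[0.1,2.9,0],0.32],
    [[0,0,-6],[0.3,5.7,0],0.32],
    [[0,0,-6],[0.3,5.7,0],0.32],
  ],
)

```text
clock: 14.35
eef_pos: [446.8, 215.2, 74.5]
tcp_rot: [3.139, -0.002, 1.572]
contact_force: [0.2, 0.0, 0.3]
opening: 0.318
```

```bash
python3 ca.py
```

```text
t 14.55 phi 1.9 R 54.8 yawerr 0.001 Ftan 0.25 +- 0.13 Frad 0.21 open 0.321 z 74.5 tq [0.015 0.005 0.005]
```

play_rows(
  moves=[
    [[0,0,-2.5],[0.1,2.4,0],0.32],
    [[0,0,-5],[0.2,4.8,0],0.32],
    [[0,0,-8],[0.5,7.7,0],0.32],
    [[0,0,-8],[0.5,7.7,0],0.32],
  ],
)

```text
clock: 14.95
eef_pos: [454.5, 215.7, 74.5]
tcp_rot: [3.139, -0.001, 1.711]
contact_force: [-0.6, -0.4, -0.5]
opening: 0.319
```

```bash
python3 ca.py
```

```text
t 15.15 phi 2.04 R 54.8 yawerr -0.001 Ftan 0.07 +- 0.22 Frad 0.05 open 0.317 z 74.6 tq [-0.018 -0.029  0.018]
```

play_rows(
  moves=[
    [[0,0,-2.5],[0.1,2.4,0],0.32],
    [[0,0,-5],[0.2,4.8,0],0.32],
    [[0,0,-8],[0.5,7.7,0],0.32],
    [[0,0,-8],[0.5,7.7,0],0.32],
  ],
)

```text
clock: 15.55
eef_pos: [461.9, 217.3, 74.5]
tcp_rot: [3.139, -0.001, 1.849]
contact_force: [-0.4, 0.1, -0.3]
opening: 0.32
```

```bash
python3 ca.py; python3 look.py 9
```

```text
t 15.75 phi 2.179 R 54.8 yawerr -0.001 Ftan -0.26 +- 0.18 Frad 0.07 open 0.316 z 74.6 tq [0.003 0.059 0.012]
```

View pics/side9.png

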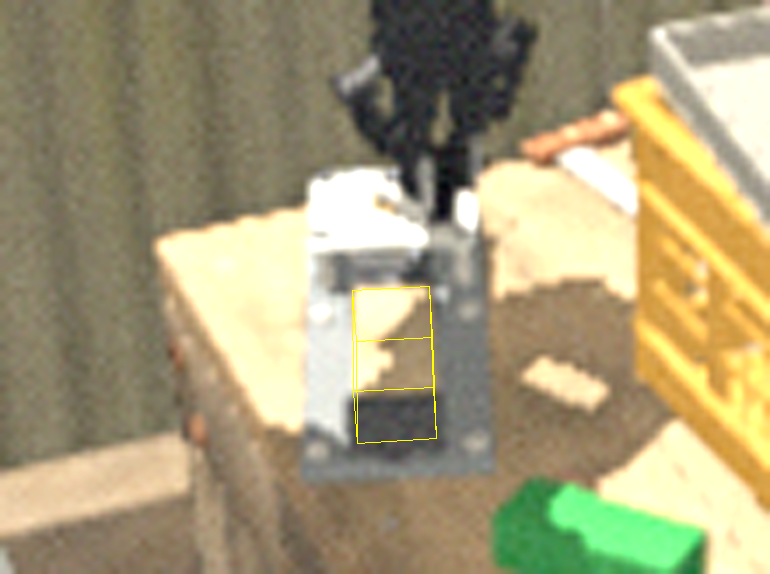

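play_rows(
  moves=[
    [[0,0,-2.5],[0.1,2.4,0],0.32],
    [[0,0,-5],[0.2,4.8,0],0.32],
    [[0,0,-8],[0.5,7.7,0],0.32],
    [[0,0,-8],[0.5,7.7,0],0.32],
  ],
)

```text
clock: 16.25
eef_pos: [469.1, 219.8, 74.5]
tcp_rot: [3.139, -0.0, 1.988]
contact_force: [-0.5, 0.3, -0.4]
opening: 0.319
```

```bash
python3 ca.py
```

```text
t 16.45 phi 2.319 R 54.9 yawerr -0.002 Ftan -0.75 +- 0.26 Frad -0.18 open 0.318 z 74.6 tq [-0.021  0.076  0.015]
```

play_rows(
  moves=[
    [[0,0,-2.5],[0.1,2.4,0],0.32],
    [[0,0,-5],[0.2,4.8,0],0.32],
    [[0,0,-8],[0.5,7.7,0],0.32],
    [[0,0,-8],[0.5,7.7,0],0.32],
  ],
)

```text
clock: 16.85
eef_pos: [475.9, 223.4, 74.6]
tcp_rot: [3.139, 0.0, 2.126]
contact_force: [-0.3, -1.1, 0.2]
opening: 0.323
```

```bash
python3 ca.py
```

```text
t 17.05 phi 2.458 R 54.9 yawerr -0.003 Ftan -0.59 +- 0.1 Frad 0.04 open 0.316 z 74.6 tq [-0.062  0.088  0.014]
```

play_rows(
  moves=[
    [[0,0,-2],[0,1.9,0],0.32],
    [[0,0,-4],[0.1,3.8,0],0.32],
    [[0,0,-6],[0.3,5.7,0],0.32],
    [[0,0,-6],[0.3,5.7,0],0.32],
  ],
)

```text
clock: 17.45
eef_pos: [480.4, 226.6, 74.6]
tcp_rot: [3.139, 0.0, 2.229]
contact_force: [-1.4, -1.0, -0.6]
opening: 0.319
```

```bash
python3 ca.py
```

```text
t 17.65 phi 2.559 R 54.9 yawerr -0.001 Ftan -1.32 +- 0.12 Frad 0.0 open 0.315 z 74.6 tq [-0.089  0.138 -0.005]
```

play_rows(
  moves=[
    [[0,0,-2],[0,1.9,0],0.32],
    [[0,0,-4],[0.1,3.8,0],0.32],
    [[0,0,-6],[0.3,5.7,0],0.32],
    [[0,0,-6],[0.3,5.7,0],0.32],
  ],
)

```text
clock: 18.05
eef_pos: [484.7, 230.2, 74.6]
tcp_rot: [3.139, 0.001, 2.333]
contact_force: [-0.8, -1.0, -0.3]
opening: 0.317
```

```bash
python3 ca.py
```

```text
t 18.25 phi 2.662 R 54.9 yawerr 0.0 Ftan -1.09 +- 0.29 Frad -0.21 open 0.32 z 74.6 tq [-0.11   0.149  0.002]
```

play_rows(
  moves=[
    [[0,0,-2],[0,1.9,0],0.32],
    [[0,0,-4],[0.1,3.8,0],0.32],
    [[0,0,-6],[0.3,5.7,0],0.32],
    [[0,0,-6],[0.3,5.7,0],0.32],
  ],
)

```text
clock: 18.65
eef_pos: [488.2, 234.1, 74.5]
tcp_rot: [3.14, 0.001, 2.437]
contact_force: [-1.6, -3.1, 1.1]
opening: 0.317
```

```bash
python3 ca.py
```

```text
t 18.85 phi 2.758 R 54.8 yawerr 0.008 Ftan -3.66 +- 0.33 Frad 0.42 open 0.323 z 74.6 tq [-0.394  0.375 -0.009]
```

play_rows(
  moves=[
    [[0,0,-2],[0,1.9,0],0.32],
    [[0,0,-4],[0.1,3.8,0],0.32],
    [[0,0,-6],[0.3,5.7,0],0.32],
    [[0,0,-6],[0.3,5.7,0],0.32],
  ],
)

```text
clock: 19.25
eef_pos: [491.6, 238.5, 74.5]
tcp_rot: [3.14, 0.001, 2.54]
contact_force: [-2.9, -2.9, 1.4]
opening: 0.317
```

```bash
python3 ca.py
```

```text
t 19.45 phi 2.859 R 54.8 yawerr 0.011 Ftan -4.42 +- 0.35 Frad -0.44 open 0.322 z 74.6 tq [-0.539  0.362  0.01 ]
```

play_rows(
  moves=[
    [[0,0,-2],[0,1.9,0],0.32],
    [[0,0,-4],[0,3.8,0],0.32],
    [[0,0,-4],[0,3.8,0],0.32],
  ],
)

```text
clock: 19.75
eef_pos: [493.7, 241.5, 74.5]
tcp_rot: [3.14, 0.001, 2.61]
contact_force: [-2.1, -3.8, 1.1]
opening: 0.32
```

```bash
python3 ca.py
```

```text
t 19.95 phi 2.925 R 54.9 yawerr 0.014 Ftan -5.03 +- 0.21 Frad 0.14 open 0.326 z 74.5 tq [-0.585  0.411  0.004]
```

play_rows(
  moves=[
    [[0,0,-2],[0,1.9,0],0.32],
    [[0,0,-4],[0,3.8,0],0.32],
    [[0,0,-4],[0,3.8,0],0.32],
  ],
)

```text
clock: 20.25
eef_pos: [495.5, 244.6, 74.5]
tcp_rot: [3.14, 0.001, 2.679]
contact_force: [-3.1, -4.3, 1.8]
opening: 0.318
```

```bash
python3 ca.py
```

```text
t 20.45 phi 2.991 R 55.0 yawerr 0.018 Ftan -4.88 +- 0.25 Frad -0.12 open 0.319 z 74.5 tq [-0.717  0.359 -0.019]
```

play_rows(
  moves=[
    [[0,0,-2],[0,1.9,0],0.32],
    [[0,0,-4],[0,3.8,0],0.32],
    [[0,0,-4],[0,3.8,0],0.32],
  ],
)

```text
clock: 20.75
eef_pos: [497.4, 248.0, 74.6]
tcp_rot: [3.14, 0.002, 2.749]
contact_force: [-1.2, -3.6, 0.9]
opening: 0.315
```

```bash
python3 ca.py
```

```text
t 20.95 phi 3.06 R 55.2 yawerr 0.017 Ftan -3.75 +- 0.17 Frad 0.72 open 0.322 z 74.6 tq [-0.592  0.286  0.019]
```

play_rows(
  moves=[
    [[0,0,-1.5],[0.1,1.9,0],0.32],
    [[0,0,-3],[0.3,3.8,0],0.32],
    [[0,0,-3],[0.3,3.8,0],0.32],
  ],
)

```text
clock: 21.25
eef_pos: [498.9, 252.1, 74.6]
tcp_rot: [3.139, 0.002, 2.8]
contact_force: [-0.8, -3.1, -0.7]
opening: 0.317
```

```bash
python3 ca.py
```

```text
t 21.45 phi 3.139 R 55.1 yawerr -0.01 Ftan -1.33 +- 0.46 Frad 0.18 open 0.323 z 74.7 tq [-0.169  0.081 -0.003]
```

play_rows(
  moves=[
    [[0,0,-2],[0.1,1.9,0],0.32],
    [[0,0,-4],[0.2,3.8,0],0.32],
    [[0,0,-4],[0.2,3.8,0],0.32],
  ],
)

```text
clock: 21.75
eef_pos: [500.1, 255.8, 74.7]
tcp_rot: [3.139, 0.002, 2.869]
contact_force: [0.1, -1.1, -1.0]
opening: 0.315
```

```bash
python3 ca.py
```

```text
t 21.95 phi 3.211 R 55.2 yawerr -0.013 Ftan -0.61 +- 0.31 Frad -0.31 open 0.321 z 74.8 tq [-0.1    0.029  0.003]
```

play_rows(
  moves=[
    [[0,0,-2],[0.1,1.9,0],0.32],
    [[0,0,-4],[0.2,3.8,0],0.32],
    [[0,0,-4],[0.2,3.8,0],0.32],
  ],
)

```text
clock: 22.25
eef_pos: [501.0, 259.5, 74.8]
tcp_rot: [3.139, 0.003, 2.938]
contact_force: [-0.7, -0.5, -1.3]
opening: 0.321
```

```bash
python3 ca.py
```

```text
t 22.45 phi 3.28 R 55.2 yawerr -0.013 Ftan -0.99 +- 0.22 Frad -0.47 open 0.32 z 74.8 tq [-0.123  0.045  0.005]
```

play_rows(
  moves=[
    [[0,0,-2],[0.1,1.9,0],0.32],
    [[0,0,-4],[0.2,3.8,0],0.32],
    [[0,0,-4],[0.2,3.8,0],0.32],
  ],
)

```text
clock: 22.75
eef_pos: [501.6, 263.3, 74.8]
tcp_rot: [3.139, 0.003, 3.007]
contact_force: [0.0, -1.5, -1.3]
opening: 0.316
```

```bash
python3 ca.py
```

```text
t 22.95 phi 3.349 R 55.2 yawerr -0.013 Ftan -0.79 +- 0.21 Frad 0.46 open 0.321 z 74.8 tq [-0.163  0.032 -0.007]
```

play_rows(
  moves=[
    [[0,0,0],[0,-1,0],0.5],
    [[0,0,0],[0,-1,0],0.7],
    [[0,0,0],[0,-1,0],0.9],
    [[0,0,0],[0,-1,0],0.9],
    [[0,0,0],[0,-1,-20],0.9],
    [[0,0,0],[0,-1,-60],0.9],
    [[0,0,0],[0,-1,-100],0.9],
    [[0,0,0],[0,-1,-140],0.9],
    [[0,0,0],[0,-1,-150],0.9],
    [[0,0,0],[0,-1,-150],0.9],
  ],
)

```text
clock: 23.95
eef_pos: [502.0, 262.4, 226.7]
tcp_rot: [3.137, 0.006, 3.006]
contact_force: [0.3, -0.2, 0.1]
opening: 0.898
```

```bash
python3 look.py 10; python3 ca.py
```

```text
t 24.25 phi 3.313 R 54.0 yawerr 0.022 Ftan 0.25 +- 0.14 Frad -0.28 open 0.903 z 223.2 tq [-0.011  0.001  0.003]
```

View pics/side10.png

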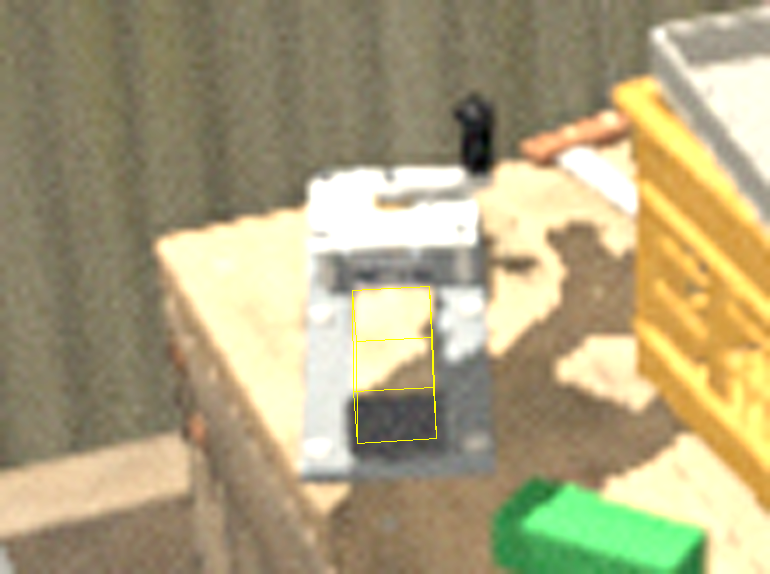

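View pics/top10.png

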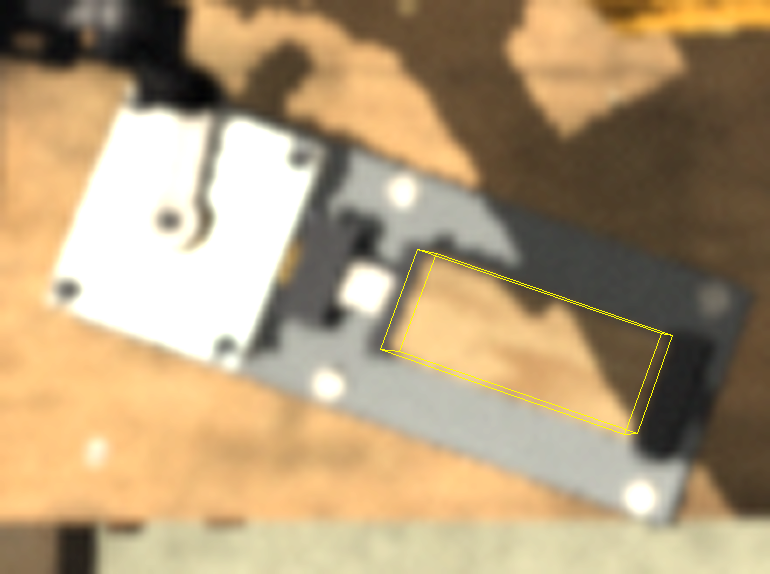

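Run:
```python
from rig import r
import numpy as np
for i in range(6): p=r.grab_frame("side")
a=np.load("side10.npz")["color"].astype(int); b=p["color"].astype(int)
d=np.abs(a-b)[110:160,180:270].max(2); print("max diff",d.max(),(d>60).sum(), r.sense()["clock"])
print(r.sign_off())
```

```text
max diff 30 0 24.55
the job is handed in; nothing more can be done
None
```

I laid the offcut on the bed, turned the crank into the dwell and handed the job in after about 24.6 s of the 61 s. Sign-off reports no verdict, so success is my reading of the checks below.

- **Placing:** the pale offcut went in lengthwise between the open jaw and the fence. The pictures afterwards showed it flat and within about 2–3 mm of the intended spot. While lowering it there was one brief 17 N press onto the bed.
- **Turning:** I held the knob loosely between the fingers, free to slide in and out, so that the force I read was the crank's own drag. It turned freely until about 2.5 rad. On the ramp the drag rose to 5 N at about 2.95 rad. It then fell to 1 N or less from about 3.15–3.2 rad on. I stopped at 3.35 rad, about 0.2 rad into the dwell, and never felt the lobe.
- **After letting go:** the crank kept its angle. Two side pictures about 0.5 s apart showed no movement around the knob. The offcut was still in place, and the arm was clear, 150 mm above.

The squeeze on the offcut can't be measured directly, so I inferred it from the drag falling away in the dwell. I did not check the bystanders in a final picture, but the arm never came near them.

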